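Slide the drain cover home in the drainer

TASK

The drain in the middle of the grey drainer has been left open. Slide its flat round steel cover across the drainer by its knob until it drops into the recess around the drain and lies flat and fully home. Its underside is wet, so keep it sliding rather than lifting it up, leave the small saucepan lid where it is, and let go of the cover at the end.

Things in the scene. Friction and masses are not known exactly. Their poses are not given: they have to be found in the camera images.
- cover: The drain cover, the larger steel lid: flat disc 130 mm in diameter, 8 mm thick, about 0.3 kg, with a knob at its centre: neck 18 mm in diameter from 8 to 18 mm above the disc's underside, then a round head 28 mm in diameter from 18 to 42 mm. Origin: centre of the underside; z up. It starts flat on the drainer, left or right of the drain, and slides freely.
- pan_lid: Saucepan lid, not to be moved: domed steel, 92 mm in diameter, with a small ball knob of 22 mm, 45 mm high in all. Origin: centre of its underside, z up. It starts lying on the drainer on the other side of the drain.
- drain_well (a point): Centre of the drain's recess, at the middle of the drainer, at the level of the seat on which the cover's underside comes to lie (8 mm below the drainer's top); z up. The round recess for the cover is 150 mm in diameter and 8 mm deep: the cover fits with 10 mm of play all round and then lies flush. In its floor is the dark waste hole, 50 mm wide.
- drainer: The drainer: a fixed flat grey slab, 270 mm (x) by 580 mm (y, its length), 20 mm high, with the drain's recess at its middle. Origin: centre of its underside, on the worktop; z up.
There are look-alikes about, which are no part of the job. What is shaped like the cover but red or turquoise is not meant.

How it is judged (in metres and radians):
At the end, for the whole second after the job is handed in: The cover lies in the recess: its centre within 14 mm of the recess's centre horizontally, its underside less than 3 mm above the seat, tilted less than 0.04 rad, at rest and released; the saucepan lid is within 20 mm of where it started (horizontal distance between cover and drain_well below 0.014 m and z of cover in the frame of drain_well below 0.003 m and angle between cover's own z axis and vertical below 0.04 rad and linear speed of cover below 0.02 m/s and distance of pan_lid from where it was at the start of the episode below 0.02 m); the robot touches nothing.
It fails at once if the cover is lifted more than 15 mm off the drainer's top (z of cover in the frame of drain_well above 0.023 m).
It fails at once if the saucepan lid is moved more than 20 mm (distance of pan_lid from where it was at the start of the episode above 0.02 m).
It also fails if it takes over 40 s, if anything falls off the work surface, if the arm or the gripper's body presses on something with over 40 N, if the wrist force passes 120 N, or if a joint passes its speed limit or range.

ROBOT

A 6-joint arm with a two-finger parallel gripper is mounted at the origin on the work surface. World frame = base frame: x ahead of the robot, y to its left, z up, the work surface at z = 0. Lengths are in m, angles in degrees, forces in N, time in s.
With the tool pointing down it reaches from about 0.375 to 0.9 m from the base axis. Payload 3.1 kg.
Tool frame: the origin (TCP) lies on the centre line of the jaws, within the pads' length; the fingertips stand 8 mm ahead of it and the grasp point (between the pads) lies 11 mm behind it (bot.tip_extent is the distance from the TCP to the fingertips, in m); z points along the fingers, y is the line along which they close (so a half turn about z gives the same grasp; the last joint's range is limited). The gripper opens to 87 mm and grips with 3 to 60 N. Pads are 19 mm wide; open, the fingers measure 117 mm over their backs; the gripper's body (75 mm by 190 mm) begins 51 mm behind the grasp point.
Start: joints at [60.533, 30.224, 82.088, -0, 67.689, -10.227], TCP at [0.206, 0.59, 0.231] pointing down, gripper open.
Joint ranges: [-176.69, 176.69], [-43.24, 126.21], [12.49, 139.97], [-82, 262], [0, 151.66], [-163.58, 163.58]. Speed limits (degrees/s): [159.86, 159.86, 180, 180, 180, 180].

INTERFACE

Orientations are given as a 3x3 rotation matrix whose columns are the frame's x, y, z axes.
In Python, from rig import bot, vision, workorder gives the robot as it stands.
- The arm moves only by the shell command python3 -m handwheel 'ROWS'. ROWS is JSON, a list of rows, each an object with "delta_rot": the turn, a rotation vector about the tool's x, y, z in rad, a list of three; "xyz": the shift along the tool's x, y, z in mm, a list of three; "hand": the closure, from -1 (fully open) to 1 (shut). A call has exactly 5 rows; each row is the pose to reach, as a shift and turn from the pose commanded when the call began, along the tool's axes at that moment; what a row does not reach only later rows make up. A row lasts 1/8 s, in which the tool goes at most 62.5 mm and 10.7 degrees, less where a joint would pass 70% of its speed; a pose out of reach is approached as far as the arm can. A call with a gripper value outside its range is refused whole. The fingers move at their own pace and stop on an object; the grip force is fixed at half the most. Time passes only in rows, so rows that repeat a pose let the fingers close, or fill a call up. It gives the time, the measured TCP pose, the force, the opening and the grip force at its end, in the units of the state.
- bot.read_state(): the state, without advancing time (a new reading comes with each control period).
- vision.capture(name): name is "scene" or "side" or "wrist"; returns the picture (400x640x3 uint8, red, green, blue); there is no depth.
- vision.camera_model(name): a dict with "camera_matrix" (3x3 intrinsics, pixels), "camera_from_world" (4x4, takes a point from world to camera coordinates). Camera axes: x right, y up, looking along -z (the intrinsics and any distortion apply to the point x, -y, -z); pixel columns grow to the right and rows downward; lengths in m; the calibration is good to about 2 mm. A picture is of the moment at which its call begins: read the wrist's pose just before it. camera_model takes no time and is no camera call; for the wrist camera it gives the pose at the moment of the call.
- workorder.hand_in(): hands the job in; it is judged then, once.
The state is a dict: "time_s": time; "joint_positions": joint angles; "qvel": joint speeds; "tau": joint torques, N m; "position": TCP position; "tcp_rot": TCP orientation; "force": force on the tool from outside, world axes, zero at the start; "moment": the same for the moment, N m; "opening": opening from 0.0 (shut) to 1.0 (fully open); "grasp_force": force on a finger pad.
Only numpy, scipy, OpenCV 4.12 (cv2) and the standard library are available. Lean on these libraries where they do the work, as an engineer would, in place of code of your own. Each camera call takes 0.05 s, during which the arm holds its last target. There are 200 camera calls.

## Working session

There is one attempt and no reset: what is moved stays moved. The work goes in short steps, Python scripts to look and compute and a shell command to move; the robot and the scene stay as the last step left them, time stands still between calls to the robot, and variables do not carry over. Pictures are saved under pics/ and viewed, at most 10 in all, crops included, and the job is handed in when it is done.

```bash
mkdir -p pics
python3 - <<'E'
from rig import bot,vision
import cv2,numpy as np
s=bot.read_state();print(s['time_s'],s['position'],np.round(s['tcp_rot'],3).tolist(),s['opening'],s['force'])
for n in("scene","side"):
    im=vision.capture(n);cv2.imwrite(f"pics/{n}0.png",im[:,:,::-1])
    m=vision.camera_model(n);print(n,{k:np.round(v,3).tolist() for k,v in m.items() if not isinstance(v,str)})
E
```

```text
0.0 [0.20556921 0.58947896 0.2295695 ] [[-0.944, 0.329, -0.001], [0.329, 0.944, -0.002], [0.0, -0.002, -1.0]] 1.0021747840133888 [-0.50511289  0.08128976  0.42949626]
scene {'camera_matrix': [[474.192, 0.0, 318.976], [0.0, 474.192, 207.319], [0.0, 0.0, 1.0]], 'camera_from_world': [[-0.799, 0.601, -0.017, 0.374], [-0.458, -0.591, 0.665, 0.298], [0.389, 0.539, 0.747, -1.528], [0.0, 0.0, 0.0, 1.0]]}
side {'camera_matrix': [[501.26, 0.0, 316.297], [0.0, 501.26, 209.482], [0.0, 0.0, 1.0]], 'camera_from_world': [[0.951, -0.308, 0.016, -0.499], [0.232, 0.747, 0.623, -0.237], [-0.204, -0.589, 0.782, -1.369], [0.0, 0.0, 0.0, 1.0]]}
```

View pics/scene0.png

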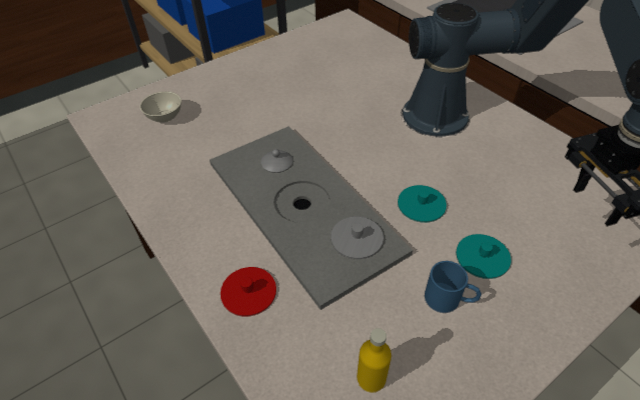

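View pics/side0.png

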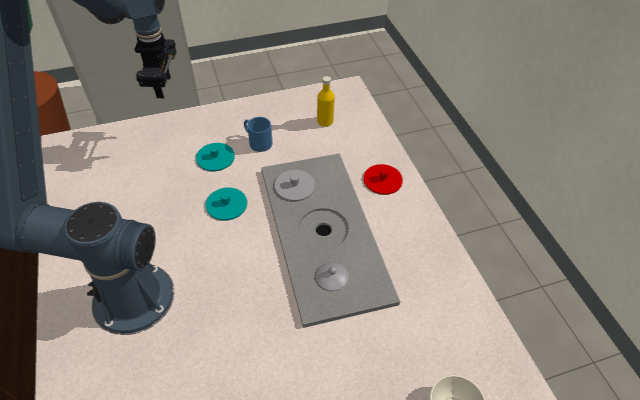

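The scene view shows several candidates:
- Flat steel disc with a knob at (357,237); side view (295,185).
- Small domed lid at (277,160); side view (332,277).
- Red disc at (248,291).
- Turquoise discs at (422,203) and (484,255).

The large grey steel disc on the drainer fits the cover. The drain is at about (302,203). I'll confirm with an enlarged crop.

```bash
cat > h.py <<'E'
import numpy as np,cv2
from rig import bot,vision
def ray(n,uv,z,m=None):
    m=m or vision.camera_model(n);K=np.array(m['camera_matrix']);T=np.array(m['camera_from_world'])
    d=np.linalg.inv(K)@[uv[0],uv[1],1];d=T[:3,:3].T@(d*[1,-1,-1]);o=-T[:3,:3].T@T[:3,3]
    return o+d*(z-o[2])/d[2]
def proj(n,p,m=None):
    m=m or vision.camera_model(n);c=np.array(m['camera_from_world'])@np.r_[p,1]
    q=np.array(m['camera_matrix'])@(c[:3]*[1,-1,-1]);return q[:2]/q[2]
E
python3 - <<'E'
from h import *
a=cv2.imread('pics/scene0.png')[120:310,205:420];b=cv2.imread('pics/side0.png')[145:330,235:405]
r=lambda i,s:cv2.resize(i,None,fx=s,fy=s,interpolation=cv2.INTER_CUBIC)
a=r(a,2);b=r(b,2);h=max(a.shape[0],b.shape[0])
p=lambda i:cv2.copyMakeBorder(i,0,h-i.shape[0],0,0,0)
cv2.imwrite('pics/crop1.png',np.hstack([p(a),p(b)]))
print(vision.camera_model('scene').keys())
for n,c,k,w,l,knob in(('scene',[(210,160),(291,128),(412,249),(322,306)],(357,237),(302,204),(277,165),(358,231)),('side',[(262,166),(341,155),(398,302),(304,325)],(295,185),(324,229),(332,279),(294,180))):
    P=np.array([ray(n,u,.02 if i<3 or 1 else 0) for i,u in enumerate(c)]);print(n,P.round(3)[:,:2].tolist(),P.mean(0).round(3))
    print(' cover',ray(n,k,.028).round(3),'hole',ray(n,w,.012).round(3),'lid',ray(n,l,.02).round(3),'knob',ray(n,knob,.06).round(3))
E
```

```text
dict_keys(['camera_matrix', 'camera_from_world'])
scene [[0.685, -0.236], [0.417, -0.211], [0.448, 0.351], [0.716, 0.342]] [0.567 0.062 0.02 ]
 cover [0.534 0.246 0.028] hole [0.57  0.062 0.012] lid [ 0.543 -0.098  0.02 ] knob [0.538 0.252 0.06 ]
side [[0.451, 0.353], [0.718, 0.324], [0.677, -0.242], [0.416, -0.23]] [0.566 0.051 0.02 ]
 cover [0.529 0.234 0.028] hole [0.567 0.053 0.012] lid [ 0.531 -0.122  0.02 ] knob [0.525 0.228 0.06 ]
```

View pics/crop1.png

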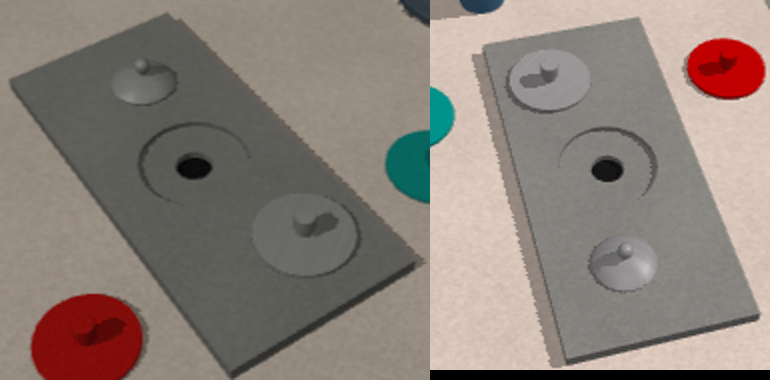

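The crop confirms the large flat grey disc with the neck-and-head knob is the cover. The domed small lid is on the other side of the drain. The two cameras disagree by about 10 mm, so I'll move over the area and measure with the wrist camera.

```bash
python3 -m handwheel '[{"xyz":[-48,-31,-12],"delta_rot":[0,0,0],"hand":-1},{"xyz":[-96,-62,-24],"delta_rot":[0,0,0],"hand":-1},{"xyz":[-144,-93,-36],"delta_rot":[0,0,0],"hand":-1},{"xyz":[-192,-124,-48],"delta_rot":[0,0,0],"hand":-1},{"xyz":[-240,-155,-60],"delta_rot":[0,0,0],"hand":-1}]'; python3 -m handwheel '[{"xyz":[-48,-31,-12],"delta_rot":[0,0,0],"hand":-1},{"xyz":[-96,-62,-24],"delta_rot":[0,0,0],"hand":-1},{"xyz":[-144,-93,-36],"delta_rot":[0,0,0],"hand":-1},{"xyz":[-190,-124,-48],"delta_rot":[0,0,0],"hand":-1},{"xyz":[-230,-150,-60],"delta_rot":[0,0,0],"hand":-1}]'
python3 - <<'E'
from h import *
s=bot.read_state();print(s['time_s'],s['position'],np.round(s['tcp_rot'],3).tolist(),np.abs(s['qvel']).max())
m=vision.camera_model('wrist');im=vision.capture('wrist');cv2.imwrite('pics/w1.png',im[:,:,::-1])
np.savez('w1.npz',**m);print(proj('wrist',[.532,.24,.028],m),proj('wrist',[.567,.057,.012],m))
E
```

```text
time_s: 0.72
position: [0.3821, 0.363, 0.2906]
tcp_rot: [[-0.944, 0.329, -0.0], [0.329, 0.944, -0.0], [0.0, -0.0, -1.0]]
force: [0.3, -0.7, -0.2]
opening: 0.998
grasp_force: 0.0
time_s: 1.35
position: [0.55, 0.1453, 0.3505]
tcp_rot: [[-0.944, 0.331, -0.001], [0.331, 0.944, 0.0], [0.001, -0.0, -1.0]]
force: [0.3, 0.8, -1.6]
opening: 0.998
grasp_force: 0.0
1.35 [0.5499504  0.1453063  0.35051252] [[-0.944, 0.331, -0.001], [0.331, 0.944, 0.0], [0.001, -0.0, -1.0]] 33.22082969321574
[379.86649129 127.04802296] [268.6536281  189.36872205]
```

View pics/w1.png

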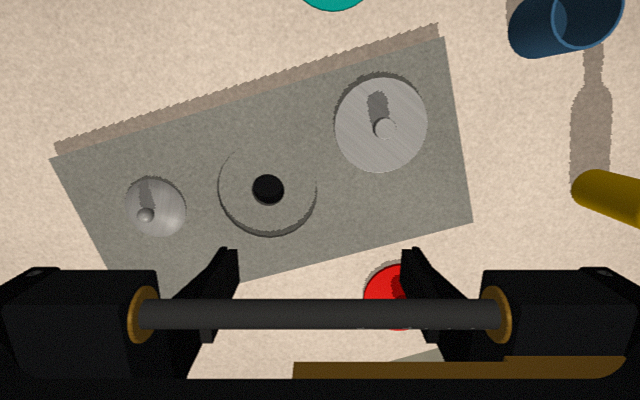

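The wrist view shows the cover disc at (380,122), with its knob at (385,128). The hole is at (268,189) in a recess ring about 98 px wide, and the pan lid is at (155,207). The arm was still settling, so I'll retake and fit the outlines.

Run:
```python
from h import *
for _ in range(4): vision.capture('wrist')
s=bot.read_state();m=vision.camera_model('wrist');im=vision.capture('wrist')[:,:,::-1].copy();cv2.imwrite('pics/w2.png',im)
print(s['position'],np.abs(s['qvel']).max())
g=cv2.GaussianBlur(cv2.cvtColor(im,cv2.COLOR_BGR2GRAY),(3,3),0)
def fit(mask,near):
    cs,_=cv2.findContours(mask,cv2.RETR_EXTERNAL,cv2.CHAIN_APPROX_NONE)
    c=[x for x in cs if cv2.pointPolygonTest(cv2.convexHull(x),near,False)>0 and cv2.contourArea(x)>100]
    c=min(c,key=cv2.contourArea);return cv2.fitEllipse(cv2.convexHull(c)),c
# drain hole
e,c=fit((g<40).astype(np.uint8),(268.,189.));print('hole',e,ray('wrist',e[0],.012,m),ray('wrist',e[0],.007,m))
# cover: brighter than drainer
print('gray samples',g[150,385],g[110,400],g[150,310],g[120,440],g[60,380])
sub=g.copy();mk=(g>(int(g[150,385])+int(g[150,310]))//2).astype(np.uint8)
H=np.zeros_like(mk);cv2.circle(H,(380,124),56,1,-1);mk=cv2.morphologyEx(mk*H,cv2.MORPH_OPEN,np.ones((3,3)))
e,c=fit(mk,(380.,124.));print('cover',e,ray('wrist',e[0],.028,m))
d=np.array([ray('wrist',p[0],.028,m)[:2] for p in cv2.convexHull(c)]);print('circle',cv2.minEnclosingCircle(d.astype(np.float32)))
cv2.ellipse(im,e,(0,255,0),1)
# recess: dark/edge ring in drain plane, rectified at z=.02
x0,y0=ray('wrist',(268,189),.016,m)[:2];N=400;sc=.0006
q=np.float32([[0,0],[N,0],[N,N],[0,N]]);P=np.float32([proj('wrist',[x0+(u-N/2)*sc,y0+(v-N/2)*sc,.02],m) for u,v in q])
im0=cv2.imread('pics/w2.png');r=cv2.warpPerspective(im0,cv2.getPerspectiveTransform(P,q),(N,N))
print('rect origin',x0,y0);print('knobtop',ray('wrist',(385,128),.062,m))
big=cv2.resize(im[60:200,300:460],None,fx=2.5,fy=2.5);cv2.imwrite('pics/c2.png',np.hstack([r,cv2.copyMakeBorder(big,0,400-big.shape[0],0,0,0)])[:,:800])
```

```text
[0.54826217 0.14746476 0.3497681 ] 1.381715454433387
hole ((266.85833740234375, 190.87396240234375), (28.101425170898438, 30.953872680664062), 118.66026306152344) [0.56598854 0.05606841 0.012     ] [0.56697631 0.05486405 0.007     ]
gray samples 151 154 128 121 124
cover ((379.74273681640625, 127.50322723388672), (90.65222930908203, 96.50540924072266), 28.49252700805664) [0.53022123 0.24188588 0.028     ]
circle ((0.5327971577644348, 0.24063311517238617), 0.06477450579404831)
rect origin 0.5630605887531185 0.05974783513184623
knobtop [0.52867067 0.24331313 0.062     ]
```

View pics/c2.png

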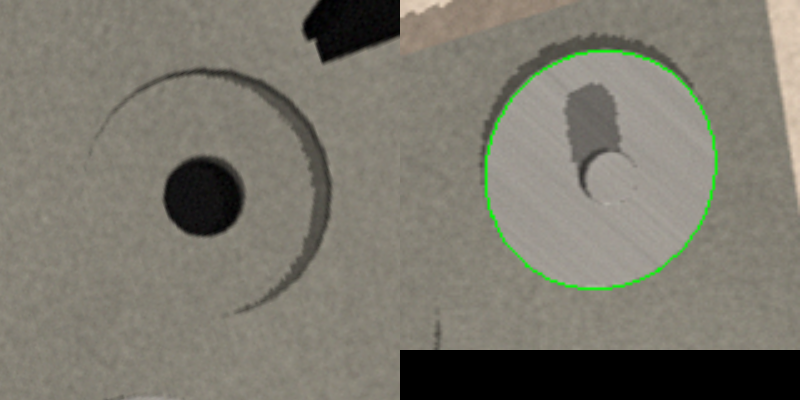

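The cover fits at about (0.531, 0.2415). The recess edges and the hole both give a drain centre of about (0.566, 0.056). Next I'll go above the knob.

```bash
python3 -m handwheel '[{"xyz":[12,21,50],"delta_rot":[0,0,0],"hand":-1},{"xyz":[24,42,100],"delta_rot":[0,0,0],"hand":-1},{"xyz":[36,63,150],"delta_rot":[0,0,0],"hand":-1},{"xyz":[48,83,200],"delta_rot":[0,0,0],"hand":-1},{"xyz":[48,83,220],"delta_rot":[0,0,0],"hand":-1}]'
python3 - <<'E'
from h import *
for _ in range(5): vision.capture('wrist')
s=bot.read_state();m=vision.camera_model('wrist');im=vision.capture('wrist')[:,:,::-1].copy();cv2.imwrite('pics/w3.png',im)
print(s['time_s'],s['position'],np.round(s['tcp_rot'],3).tolist())
for p in([.5305,.2415,.062],[.5305,.2415,.028]): print(proj('wrist',p,m))
E
```

```text
time_s: 2.28
position: [0.5267, 0.2439, 0.1271]
tcp_rot: [[-0.946, 0.325, -0.007], [0.325, 0.946, -0.001], [0.006, -0.003, -1.0]]
force: [0.3, 0.8, 1.1]
opening: 0.998
grasp_force: 0.0
2.525 [0.53133105 0.24221421 0.1314952 ] [[-0.944, 0.329, 0.001], [0.329, 0.944, 0.0], [-0.001, 0.001, -1.0]]
[318.74707677 222.90899945]
[318.77615308 208.13814964]
```

View pics/w3.png

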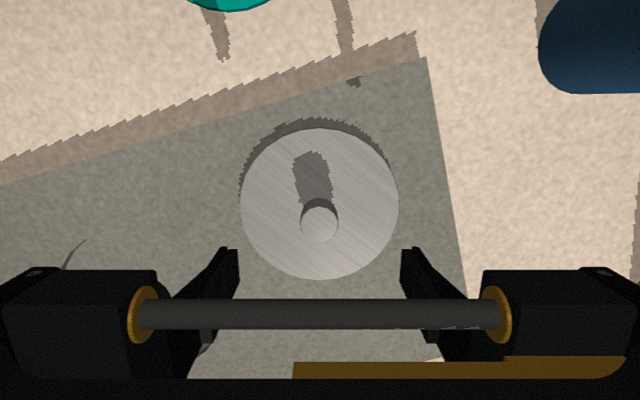

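The knob top at (319,224) matches the predicted pixel within 1 px, and the jaws are centred on it. I'll descend about 88 mm and close.

```bash
python3 -m handwheel '[{"xyz":[0,0,30],"delta_rot":[0,0,0],"hand":-1},{"xyz":[0,-1,60],"delta_rot":[0,0,0],"hand":-1},{"xyz":[0,-1,80],"delta_rot":[0,0,0],"hand":-1},{"xyz":[0,-1,88],"delta_rot":[0,0,0],"hand":-1},{"xyz":[0,-1,88],"delta_rot":[0,0,0],"hand":-1}]'; python3 -m handwheel '[{"xyz":[0,0,0],"delta_rot":[0,0,0],"hand":-0.3},{"xyz":[0,0,0],"delta_rot":[0,0,0],"hand":0},{"xyz":[0,0,0],"delta_rot":[0,0,0],"hand":0.3},{"xyz":[0,0,0],"delta_rot":[0,0,0],"hand":1},{"xyz":[0,0,0],"delta_rot":[0,0,0],"hand":1}]'; python3 -m handwheel '[{"xyz":[0,0,0],"delta_rot":[0,0,0],"hand":1},{"xyz":[0,0,0],"delta_rot":[0,0,0],"hand":1},{"xyz":[0,0,0],"delta_rot":[0,0,0],"hand":1},{"xyz":[0,0,0],"delta_rot":[0,0,0],"hand":1},{"xyz":[0,0,0],"delta_rot":[0,0,0],"hand":1}]'
```

```text
time_s: 3.2
position: [0.5314, 0.2405, 0.0432]
tcp_rot: [[-0.944, 0.33, 0.001], [0.33, 0.944, 0.0], [-0.001, 0.001, -1.0]]
force: [-1.0, 0.7, 0.2]
opening: 0.998
grasp_force: 0.0
time_s: 3.82
position: [0.5308, 0.2405, 0.0426]
tcp_rot: [[-0.944, 0.329, 0.0], [0.329, 0.944, 0.0], [-0.0, 0.0, -1.0]]
force: [0.6, 1.2, -0.0]
opening: 0.514
grasp_force: 0.0
time_s: 4.45
position: [0.531, 0.2406, 0.0425]
tcp_rot: [[-0.944, 0.33, 0.0], [0.33, 0.944, 0.0], [-0.0, 0.0, -1.0]]
force: [1.0, 1.0, -1.1]
opening: 0.313
grasp_force: 30.0
```

The knob is gripped at 27 mm opening and 30 N. The slide is tool (-94, -163) mm, done in two calls.

```bash
python3 -m handwheel '[{"xyz":[-5,-9,0],"delta_rot":[0,0,0],"hand":1},{"xyz":[-15,-26,0],"delta_rot":[0,0,0],"hand":1},{"xyz":[-26,-45,0],"delta_rot":[0,0,0],"hand":1},{"xyz":[-37,-64,0],"delta_rot":[0,0,0],"hand":1},{"xyz":[-47,-81,0],"delta_rot":[0,0,0],"hand":1}]'; python3 -m handwheel '[{"xyz":[-11,-19,0],"delta_rot":[0,0,0],"hand":1},{"xyz":[-22,-38,0],"delta_rot":[0,0,0],"hand":1},{"xyz":[-33,-57,0],"delta_rot":[0,0,0],"hand":1},{"xyz":[-42,-73,0],"delta_rot":[0,0,0],"hand":1},{"xyz":[-47,-82,0],"delta_rot":[0,0,0],"hand":1}]'
python3 - <<'E'
from h import *
for _ in range(5): vision.capture('wrist')
s=bot.read_state();m=vision.camera_model('wrist');im=vision.capture('wrist')[:,:,::-1].copy();cv2.imwrite('pics/w4.png',im)
print(s['time_s'],s['position'],s['force'],s['opening'],s['grasp_force'])
E
```

```text
time_s: 5.08
position: [0.5486, 0.1464, 0.0425]
tcp_rot: [[-0.944, 0.331, -0.001], [0.331, 0.944, -0.0], [0.001, -0.0, -1.0]]
force: [-1.0, 0.9, -1.0]
opening: 0.309
grasp_force: 30.0
time_s: 5.7
position: [0.5659, 0.0539, 0.0423]
tcp_rot: [[-0.944, 0.331, -0.0], [0.331, 0.944, -0.0], [0.0, -0.0, -1.0]]
force: [0.0, 0.1, -1.7]
opening: 0.31
grasp_force: 30.0
5.95 [0.56546168 0.05603311 0.04238304] [-0.38246868  0.81471973 -2.48600698] 0.3145489291218783 29.99992503784597
```

View pics/w4.png

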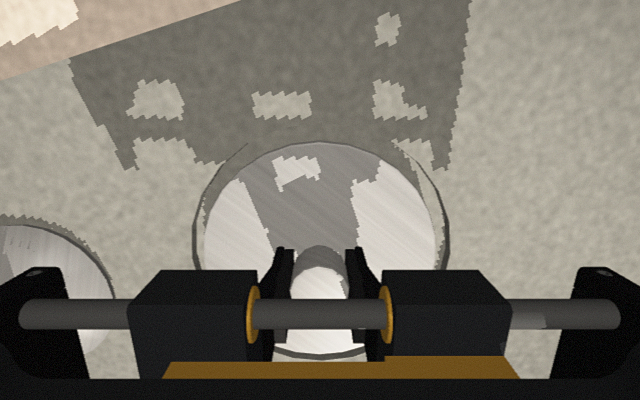

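The cover (edges at columns 203 to 440) sits centred inside the recess ring (192 to 449), still held at top level. I'll lower it 7 mm in the grip, open the fingers, and then retreat.

```bash
python3 -m handwheel '[{"xyz":[0,0,2],"delta_rot":[0,0,0],"hand":1},{"xyz":[0,0,4],"delta_rot":[0,0,0],"hand":1},{"xyz":[0,0,6],"delta_rot":[0,0,0],"hand":1},{"xyz":[0,0,7],"delta_rot":[0,0,0],"hand":1},{"xyz":[0,0,7],"delta_rot":[0,0,0],"hand":1}]'; python3 -m handwheel '[{"xyz":[0,0,0],"delta_rot":[0,0,0],"hand":0.2},{"xyz":[0,0,0],"delta_rot":[0,0,0],"hand":-0.1},{"xyz":[0,0,0],"delta_rot":[0,0,0],"hand":-0.4},{"xyz":[0,0,0],"delta_rot":[0,0,0],"hand":-0.4},{"xyz":[0,0,0],"delta_rot":[0,0,0],"hand":-0.4}]'
```

```text
time_s: 6.62
position: [0.5658, 0.0556, 0.0354]
tcp_rot: [[-0.944, 0.33, -0.0], [0.33, 0.944, 0.0], [0.0, -0.0, -1.0]]
force: [0.3, 0.0, -3.3]
opening: 0.314
grasp_force: 30.0
time_s: 7.25
position: [0.5659, 0.0556, 0.0356]
tcp_rot: [[-0.944, 0.33, 0.0], [0.33, 0.944, -0.0], [-0.0, 0.0, -1.0]]
force: [0.0, -0.2, -0.0]
opening: 0.681
grasp_force: 0.0
```

```bash
python3 -m handwheel '[{"xyz":[0,0,-25],"delta_rot":[0,0,0],"hand":-0.4},{"xyz":[0,0,-70],"delta_rot":[0,0,0],"hand":-0.4},{"xyz":[0,0,-120],"delta_rot":[0,0,0],"hand":-0.4},{"xyz":[0,0,-165],"delta_rot":[0,0,0],"hand":-0.4},{"xyz":[0,0,-180],"delta_rot":[0,0,0],"hand":-0.4}]'
python3 - <<'E'
from h import *
for _ in range(6): vision.capture('wrist')
s=bot.read_state();m=vision.camera_model('wrist');im=vision.capture('wrist')[:,:,::-1].copy()
print(s['time_s'],s['position'],s['force'])
sd=vision.capture('side')[:,:,::-1];sd=cv2.resize(sd[180:320,260:400],(400,400))
for z in(.02,.028): print(z,proj('wrist',[.566,.056,z],m),[proj('wrist',[.566+.065*c,.056+.065*d,z],m).round(1).tolist() for c,d in((1,0),(-1,0),(0,1),(0,-1))])
u,v=map(int,proj('wrist',[.566,.056,.02],m));w=im[max(0,v-125):v+125,u-125:u+125]
cv2.imwrite('pics/w5.png',np.hstack([cv2.resize(w,(400,400)),sd]))
E
```

```text
time_s: 7.88
position: [0.5674, 0.0555, 0.2186]
tcp_rot: [[-0.944, 0.329, 0.006], [0.329, 0.944, -0.001], [-0.006, 0.001, -1.0]]
force: [-1.0, -0.3, 0.7]
opening: 0.697
grasp_force: 0.0
8.175 [0.56454223 0.05568442 0.21343027] [ 0.22794734 -0.55581547  0.77276006]
0.02 [320.77195127 184.61459226] [[339.8, 237.8], [299.7, 125.6], [379.3, 164.7], [264.3, 203.8]]
0.028 [320.79628377 186.43447401] [[340.2, 240.6], [299.2, 126.2], [380.7, 166.1], [263.2, 206.0]]
```

View pics/w5.png

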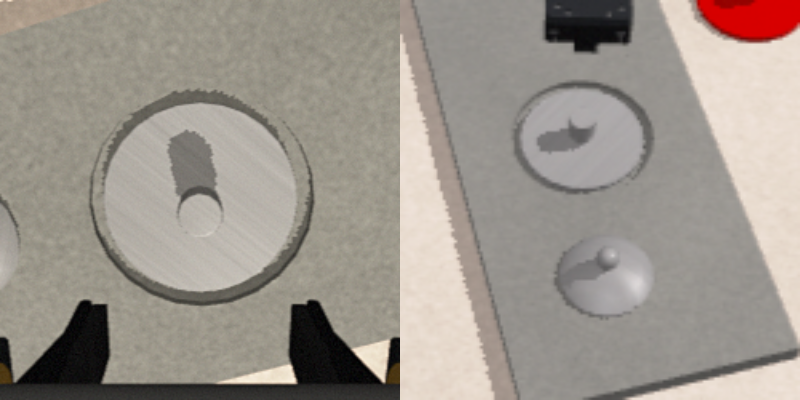

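Both views show the cover flush inside the recess with an even gap all round. The pan lid is undisturbed and the fingers are clear.

```bash
python3 -c "
from rig import workorder
print(workorder.hand_in())"
```

```text
the job is handed in; nothing more can be done
None
```

I slid the steel cover into the drain recess, where it lies flush and released. The saucepan lid was never touched, and the job was handed in after about 8 s of robot time; the hand-in returned no verdict.

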